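Seat a tape spindle in the riser's hidden socket and load the roll

TASK

Set up the paper-tape display: take the steel spindle out of its parking block and rest its foot gently on the black strip in the riser's slot. Slide it lightly along the slot until it drops into the socket hidden under its dust plug, seat it fully home without forcing it, then thread the yellow tape roll over it so that the roll lies flat on the riser. Leave the other desk things where they are.

Things in the scene. Friction and masses are not known exactly. Their poses are not given: they have to be found in the camera images.
- riser: Oak display riser, fixed: 92 mm (its x) by 320 mm (its y), 50 mm high; origin at the centre of its underside, z up. In its top a slot 17 mm wide and 124 mm long, centred, running along its y. The slot's floor is a black strip 7 mm below the riser's top; hidden in it is the one socket for a spindle. Strip and socket stand 25 N at most.
- slot_mid (a point): Middle of the slot, at the height of the riser's top; axes as the riser's. The socket, a 16 mm round hole, lies on the slot's middle line, up to 45 mm either way along y from here, at a different place every time (the strip was last clamped there). A flush black dust plug hides it; no sensor shows it.
- strip_level (a point): Point on the riser below slot_mid, at the rest height of the black strip's surface (43 mm above the underside). The strip is spring-backed: it yields straight down, about 1.5 N to start, then 2 N per mm, solid after 5 mm. Over the socket the plug sinks on a weak spring (under 1 N, less than the spindle's weight) and the strip's push is gone.
- home_level (a point): Point on the riser below slot_mid, at the height of a fully seated spindle's foot: 10 mm above the riser's underside, 33 mm below the strip's surface. The socket's bottom hangs from the strip and yields as it does: 2 N per mm, solid after 5 mm.
- spindle: Steel spindle, a plain round rod 14 mm in diameter and 115 mm long, about 0.15 kg; origin at the centre of its foot, z along it to its top. Its foot is 11 mm across and widens to 14 mm over the lowest 3 mm. At the start it stands upright in a hole of the block, with its foot 10 mm above the table.
- spindle_top (a point): Centre of the spindle's top end.
- block: Walnut-coloured parking block, fixed: 60 mm (x) by 110 mm (y), 36 mm high, with two 17 mm holes, 26 mm deep, 26 mm either side of its middle along y; origin at the centre of its underside. The spindle stands in the hole on its -y side, the other is empty.
- tape_roll: Yellow roll of paper tape, loose, lying flat: 49 mm outside, 30 mm hole, 15 mm high, 35 g; origin at the centre of its underside.
- coral_roll: Coral roll of paper tape, 48 mm across, 15 mm high, a bystander.
- green_roll: Green roll of paper tape, 48 mm across, 15 mm high, a bystander.
- ink_pad: Dark green closed ink-pad tin, 65 x 96 x 14 mm, a bystander.
- stapler_1: Pale green desk stapler, 36 x 135 x 49 mm, a bystander.

How it is judged:
On the way:
1. the spindle stands fully home in the riser's socket, upright, its foot within 4 mm of the bottom (z of spindle in the frame of riser below 0.014 m and horizontal distance between spindle and slot_mid below 0.055 m and angle between spindle's own z axis and vertical below 0.12 rad), for 0.2 s.
At the end, for the whole second after the job is handed in: The spindle stands in the riser's socket with its foot within 4 mm of the bottom, upright within 0.12 rad; the yellow roll is threaded on it and lies flat on the riser's top (within 4 mm); both are at rest and released (all of step 1 and horizontal distance between tape_roll and spindle_top below 0.018 m and z of tape_roll in the frame of riser between 0.045 and 0.054 m and angle between tape_roll's own z axis and vertical below 0.1 rad and linear speed of each of tape_roll, spindle below 0.02 m/s); the robot touches nothing.
It fails at once if the spindle is forced: it presses on the riser, its strip or the socket with more than 25 N (contact force between spindle and riser above 25 N).
It fails at once if the coral roll is moved by more than 15 mm (distance of coral_roll from where it was at the start of the episode above 0.015 m).
It fails at once if the green roll is moved by more than 15 mm (distance of green_roll from where it was at the start of the episode above 0.015 m).
It fails at once if the ink pad is moved by more than 15 mm (distance of ink_pad from where it was at the start of the episode above 0.015 m).
It fails at once if the stapler is moved by more than 15 mm (distance of stapler_1 from where it was at the start of the episode above 0.015 m).
It also fails if it takes over 72 s, if anything falls off the work surface, if the arm or the gripper's body presses on something with over 40 N, if the wrist force passes 120 N, or if a joint passes its speed limit or range.

ROBOT

A 6-joint arm with a two-finger parallel gripper is mounted at the origin on a cart in front of the work surface, level with it; the furniture and walls round the work are solid. World frame = base frame: x ahead of the robot, y to its left, z up, the work surface at z = 0. Lengths are in m, angles in rad, forces in N, time in s.
With the tool pointing down it reaches from about 0.275 to 0.85 m from the base axis. Payload 5.2 kg.
Tool frame: the origin (TCP) lies at the very end of the fingers, on their centre line; the grasp point (between the pads) lies 19 mm behind it (robot.grip_point_offset is the distance from the TCP to the grasp point, in m); z points along the fingers, y is the line along which they close (so a half turn about z gives the same grasp; the last joint's range is limited). The gripper opens to 85 mm and grips with 20 to 120 N. Pads are 22 mm wide; open, the fingers measure 114 mm over their backs; the gripper's body (76 mm by 85 mm) begins 54 mm behind the grasp point. The pads swing forward as they close: fully open they stand 13 mm farther back than shut.
Start: joints at [1.051, 0.259, 1.535, -0, 1.348, -0.203], TCP at [0.171, 0.523, 0.231] pointing down, gripper open.
Joint ranges: [-3.14, 3.14], [-0.91, 2.08], [0.19, 2.58], [-1.22, 4.36], [0.22, 2.71], [-3.12, 3.12]. Speed limits (rad/s): [2.57, 2.57, 3.14, 3.14, 3.14, 3.14].

INTERFACE

Orientations are given as a unit quaternion [w, x, y, z].
In Python, from station import robot, viewer, job gives the robot as it stands.
- The arm moves only by the tool drive_tool, never from a script. Its argument "increments" is a list that holds one entry, the list of rows, each a list of 5 numbers: the shift along the tool's x, y, z in mm, then the turn about the tool's z in degrees, then the opening, from 0 (shut) to 1 (fully open). In form: [[[tx, ty, tz, roll, claw], ...]]. A call has 1 to 10 rows; each row shifts and turns the commanded pose from where the row before left it, along the tool's axes as they then stand; what a row does not reach is not made up. A row lasts 1/12 s, in which the tool goes at most 41.7 mm and 7.16 degrees, less where a joint would pass 70% of its speed; a pose out of reach is approached as far as the arm can. A call with a gripper value outside its range is refused whole. The fingers move at their own pace and stop on an object; "newtons" is the grip in N (left out, the last holds). Time passes only in rows, so rows that do not move let the fingers close. It gives the time, the measured TCP pose, the force, the opening and the grip force at its end, in the units of the state.
- robot.state(): the state, without advancing time (a new reading comes with each control period).
- viewer.snapshot(name): name is "scene" or "side" or "wrist"; returns the picture (480x640x3 uint8, red, green, blue); there is no depth.
- viewer.camera_model(name): a dict with "fx", "fy", "cx", "cy" (pixels), "R" (3x3) and "t" (3): a world point X has camera coordinates R X + t. Camera axes: x right, y down, z forward; pixel columns grow to the right and rows downward; lengths in m; the calibration is good to about 2 mm. A picture is of the moment at which its call begins: read the wrist's pose just before it. camera_model takes no time and is no camera call; for the wrist camera it gives the pose at the moment of the call.
- job.finish_job(): hands the job in; it is judged then, once.
Trained networks look in the newest picture that a camera, given by its name, has taken for a name from the list of things; names that differ only in an ending like _2 or _b are one class to them, and where a whole thing is asked for, a point or a joint stands for the part that bears it (a point fixed in the world has none). Each returns a list of dicts, best first, with "confidence" (0 to 1); they miss things now and then, are a little off and sometimes report something else, mostly with a low value. They report only what shows in the picture. A call takes as long as a camera call.
- viewer.look_for(name, camera): "extent" ([centre column, centre row, width, height] in pixels, round what is visible of it).
The state is a dict: "time_s": time; "joints": joint angles; "qvel": joint speeds; "effort": joint torques, N m; "position": TCP position; "tcp_rot": TCP orientation; "force": force on the tool from outside, world axes, zero at the start; "moment": the same for the moment, N m; "gripper_width": finger opening in m; "grip_force": force on a finger pad.
Only numpy, scipy, OpenCV 4.12 (cv2) and the standard library are available. Lean on these libraries where they do the work, as an engineer would, in place of code of your own. Each camera call takes 0.05 s, during which the arm holds its last target. There are 200 camera calls.

## Working session

There is one attempt and no reset: what is moved stays moved. The work goes in short steps, Python scripts to look and compute and a tool call to move; the robot and the scene stay as the last step left them, time stands still between calls to the robot, and variables do not carry over. Pictures are saved under pics/ and viewed, at most 14 in all, crops included, and the job is handed in when it is done.

Besides the shell and the picture viewer there is one more tool, called in YAML: its name, and indented under it one key for each argument. drive_tool: Moves the arm, as the interface text tells. Its arguments: {"type":"object","properties":{"increments":{"type":"array"},"newtons":{"type":"number"}},"required":["increments"]}

```bash
mkdir -p pics
cat > h.py <<'E'
import numpy as np, cv2
from station import robot, viewer, job
def cam(n):
    m=viewer.camera_model(n); return m,np.array(m['R']),np.array(m['t'])
def ray(n,u,v,c=None):
    m,R,t=c or cam(n); d=R.T@np.array([(u-m['cx'])/m['fx'],(v-m['cy'])/m['fy'],1.]); return -R.T@t, d/np.linalg.norm(d)
def atz(n,u,v,z,c=None):
    o,d=ray(n,u,v,c); return o+d*(z-o[2])/d[2]
def tri(rays):
    A=sum(np.eye(3)-np.outer(d,d) for o,d in rays); b=sum((np.eye(3)-np.outer(d,d))@o for o,d in rays); return np.linalg.solve(A,b)
def proj(n,X,c=None):
    m,R,t=c or cam(n); p=R@np.asarray(X)+t; return np.array([m['fx']*p[0]/p[2]+m['cx'],m['fy']*p[1]/p[2]+m['cy']])
def snap(n,f):
    a=viewer.snapshot(n); cv2.imwrite(f'pics/{f}.png',a[:,:,::-1]); return a
E
python3 - <<'E'
from h import *
np.set_printoptions(precision=3,suppress=True)
s=robot.state(); print(s)
for n in ['scene','side','wrist']:
    a=snap(n,n+'0'); c=cam(n); print(n,c[0]['fx'],-c[1].T@c[2],c[1][2])
    for k in ['riser','spindle','block','tape_roll','coral_roll','green_roll','ink_pad','stapler_1']:
        print(k,[(np.round(r['extent']),round(r['confidence'],2)) for r in viewer.look_for(k,n)[:2]])
A=[cv2.imread(f'pics/{n}0.png') for n in ['scene','side']]
E
```

```text
{'time_s': 0.0, 'joints': array([ 1.051,  0.259,  1.536, -0.   ,  1.348, -0.203]), 'qvel': array([-0.001, -0.   ,  0.001,  0.   , -0.002,  0.   ]), 'effort': array([ -0.002, -44.603, -29.056,  -0.   ,   0.012,  -0.   ]), 'position': array([0.171, 0.522, 0.23 ]), 'tcp_rot': array([-0.   ,  0.158,  0.987, -0.001]), 'force': array([-0.46 , -0.666,  0.343]), 'moment': array([ 0.014, -0.09 ,  0.036]), 'grip_force': 0.0, 'gripper_width': 0.0851233139811951}
scene 587.7800962110108 [-0.775  0.742  0.767] [ 0.79  -0.465 -0.399]
riser [(array([316., 282., 110.,  55.]), 0.62)]
spindle []
block [(array([402., 258.,  13.,  23.]), 0.62)]
tape_roll [(array([216., 319.,  18.,  15.]), 0.63)]
coral_roll [(array([171., 308.,  21.,  11.]), 0.54)]
green_roll [(array([207., 296.,  23.,   9.]), 0.67), (array([216., 319.,  21.,  14.]), 0.3)]
ink_pad []
stapler_1 [(array([397., 238.,  17.,  20.]), 0.71)]
side 535.4593121899669 [ 0.448 -1.24   0.754] [ 0.074  0.878 -0.473]
riser [(array([307., 259.,  55.,  77.]), 0.68)]
spindle [(array([307., 323.,   9.,  45.]), 0.71)]
block [(array([311., 340.,  38.,  50.]), 0.69)]
tape_roll [(array([308., 256.,  57.,  79.]), 0.28)]
coral_roll []
green_roll [(array([329., 211.,  11.,   6.]), 0.59)]
ink_pad [(array([299., 409.,  37.,  46.]), 0.77), (array([323., 197.,  14.,   9.]), 0.23)]
stapler_1 [(array([368., 354.,  34.,  56.]), 0.92)]
wrist 333.9984390791891 [0.11  0.542 0.375] [ 0.249 -0.08  -0.965]
riser [(array([117., 478.,  12.,   3.]), 0.61)]
spindle []
block []
tape_roll []
coral_roll []
green_roll []
ink_pad []
stapler_1 []
```

View pics/scene0.png

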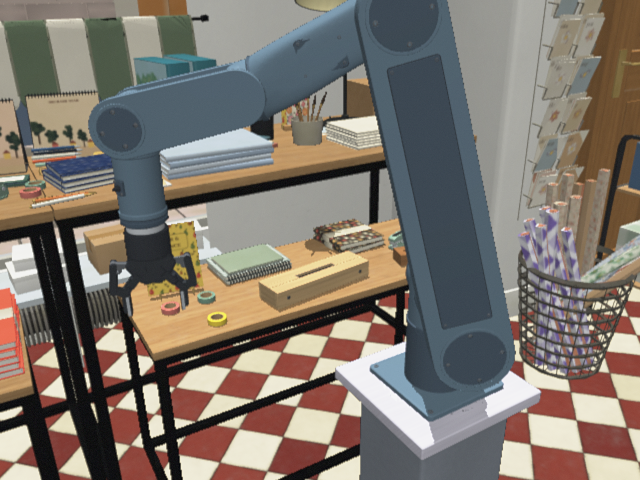

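View pics/side0.png

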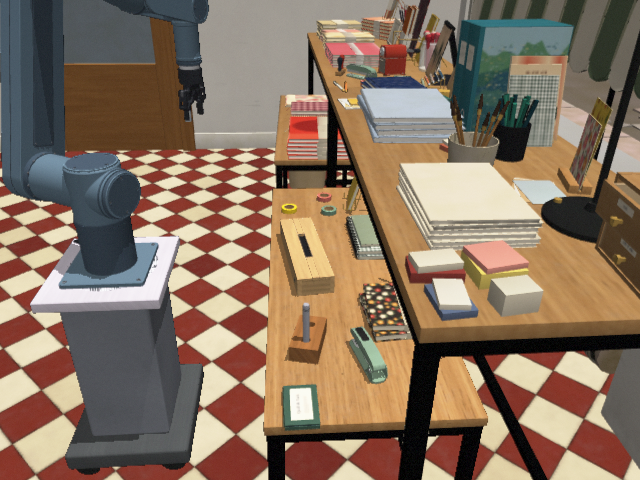

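The scene picture shows the yellow roll at about (216,319), the riser at (316,280), and the block partly hidden behind the arm. In the side picture the spindle top is at (306,306), the block at (308,340), the riser at (307,258), the yellow roll at (289,208), the stapler at (368,354) and the ink pad at (300,407).

Run:
```python
from h import *
from scipy.spatial.transform import Rotation as Ro
np.set_printoptions(precision=3,suppress=True)
for n,u,v,z in [('side',306,306,.125),('side',308,340,.036),('side',299,408,.014),('side',368,354,.03),('side',289,208,.015),('scene',216,319,.015),('side',325,197,.015),('side',328,211,.015),('side',308,245,.05),('side',305,235,.05),('side',312,257,.05),('scene',302,272,.05),('scene',334,263,.05)]: print(n,u,v,atz(n,u,v,z))
s=robot.state();print(Ro.from_quat(np.roll(s['tcp_rot'],-1)).as_matrix())
m,R,t=cam('wrist');T=Ro.from_quat(np.roll(s['tcp_rot'],-1)).as_matrix();print(T.T@(-R.T@t-s['position']),R@T)
```

```text
side 306 306 [ 0.494 -0.381  0.125]
side 308 340 [ 0.498 -0.377  0.036]
side 299 408 [ 0.472 -0.538  0.014]
side 368 354 [ 0.616 -0.421  0.03 ]
side 289 208 [0.476 0.292 0.015]
scene 216 319 [0.459 0.314 0.015]
side 325 197 [0.597 0.37  0.015]
side 328 211 [0.598 0.264 0.015]
side 308 245 [ 0.519 -0.009  0.05 ]
side 305 235 [0.514 0.047 0.05 ]
side 312 257 [ 0.526 -0.071  0.05 ]
scene 302 272 [0.514 0.034 0.05 ]
scene 334 263 [ 0.516 -0.072  0.05 ]
[[-0.95   0.312 -0.   ]
 [ 0.312  0.95  -0.   ]
 [-0.    -0.    -1.   ]]
[ 0.064 -0.    -0.144] [[-0.     1.    -0.001]
 [-0.965 -0.001 -0.262]
 [-0.262  0.001  0.965]]
```

drive_tool:
  increments:
    - [[0,0,-25,-6.1,1],[0,0,-25,-6.1,1],[0,0,-20,-6,1],[-19,-33.5,0,0,1],[-19,-33.5,0,0,1],[-19,-33.5,0,0,1],[-19,-33.5,0,0,1],[-19,-33.5,0,0,1],[-19,-33.5,0,0,1],[-19,-33.5,0,0,1]]

```text
time_s: 2.18
position: [0.3049, 0.2867, 0.3015]
tcp_rot: [0.0, -0.001, 1.0, 0.0]
force: [0.5, 0.2, 0.4]
gripper_width: 0.0853
grip_force: 0.0
```

drive_tool:
  increments:
    - [[-19,-33.5,0,0,1],[-19,-33.5,0,0,1],[-19,-33.5,0,0,1],[-19,-33.5,0,0,1],[-19,-33.5,0,0,1],[0,0,0,0,1],[0,0,0,0,1]]

```text
time_s: 2.77
position: [0.4005, 0.1191, 0.3012]
tcp_rot: [-0.0, 0.002, 1.0, 0.0]
force: [-0.8, 0.3, -0.4]
gripper_width: 0.0849
grip_force: 0.0
```

```bash
cat > look.py <<'E'
from h import *; import sys,pickle
np.set_printoptions(precision=4,suppress=True)
f=sys.argv[1]; s=robot.state(); c=cam('wrist'); snap('wrist',f); pickle.dump(c,open(f'pics/{f}.pkl','wb'))
print(s['time_s'],s['position'],s['tcp_rot'],s['force'])
H=dict(riser=.05,spindle=.125,block=.036,tape_roll=.015,coral_roll=.015,green_roll=.015,ink_pad=.014,stapler_1=.049)
for k in sys.argv[2:]:
    for r in viewer.look_for(k,'wrist')[:2]: e=r['extent']; print(k,np.round(e,1),round(r['confidence'],2),atz('wrist',e[0],e[1],H[k],c))
E
python3 look.py w1 riser spindle block tape_roll coral_roll green_roll stapler_1
```

```text
2.7667 [0.4005 0.1191 0.3012] [-0.0002  0.0021  1.      0.    ] [-0.8137  0.3365 -0.3514]
riser [211.9 287.9 263.6 101.9] 0.75 [ 0.5022 -0.0097  0.05  ]
block [ 12.3 285.6  24.   59.2] 0.91 [ 0.5034 -0.2761  0.036 ]
block [  5.4 340.8  10.8  21.7] 0.52 [ 0.5849 -0.3051  0.036 ]
tape_roll [448.4 258.3  41.1  38.2] 0.62 [0.4755 0.3024 0.015 ]
coral_roll [498.5 332.1  38.3  33. ] 0.68 [0.5875 0.386  0.015 ]
green_roll [414.6 342.    2.4  16.2] 0.59 [0.603  0.2663 0.015 ]
stapler_1 [  4.  340.3   6.4  20.8] 0.59 [ 0.5763 -0.2934  0.049 ]
```

View pics/w1.png

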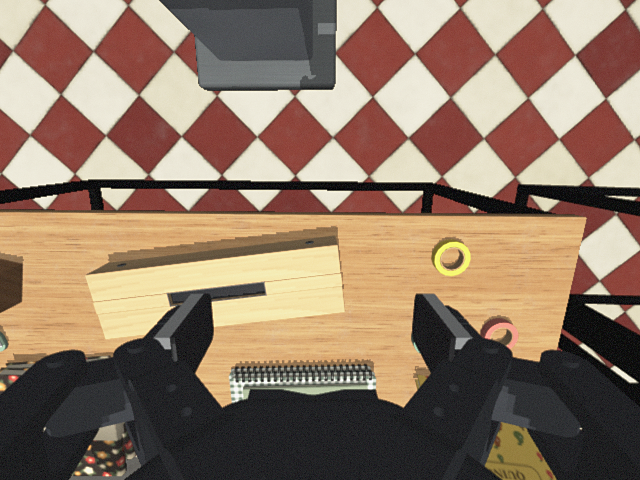

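The wrist picture shows the yellow roll at (452,258). The riser's top has corners near (338,240), (345,311), (107,338) and (88,275), and the slot runs from (168,297) to (266,290). Next I move over to the block side for a second view.

drive_tool:
  increments:
    - [[4,-32,0,0,1],[4,-32,0,0,1],[4,-32,0,0,1],[4,-32,0,0,1],[4,-32,0,0,1],[4,-32,0,0,1],[4,-32,0,0,1],[4,-32,0,0,1],[4,-32,0,0,1],[4,-32,0,0,1]]

```text
time_s: 4.0
position: [0.3597, -0.2002, 0.3015]
tcp_rot: [0.0, -0.001, 1.0, -0.0]
force: [0.5, 0.0, 0.5]
gripper_width: 0.0855
grip_force: 0.0
```

drive_tool:
  increments:
    - [[0,0,0,0,1],[0,0,0,0,1]]

```text
time_s: 4.17
position: [0.3598, -0.1999, 0.3011]
tcp_rot: [-0.0, 0.001, 1.0, 0.0]
force: [-0.8, 0.0, 0.0]
gripper_width: 0.0858
grip_force: 0.0
```

```bash
python3 look.py w2 riser spindle block tape_roll stapler_1 ink_pad
```

```text
4.1667 [ 0.3598 -0.1999  0.3011] [-0.0002  0.0008  1.      0.0004] [-0.7563  0.0087  0.0401]
riser [461.2 313.6 255.  101.8] 0.68 [ 0.4987 -0.0067  0.05  ]
block [206.8 305.8  90.1  64.5] 0.68 [ 0.4934 -0.3417  0.036 ]
stapler_1 [209.4 367.9  24.   34.5] 0.57 [ 0.5798 -0.3415  0.049 ]
ink_pad [ 80.2 286.9  82.1  49.5] 0.9 [ 0.4749 -0.5221  0.014 ]
```

View pics/w2.png

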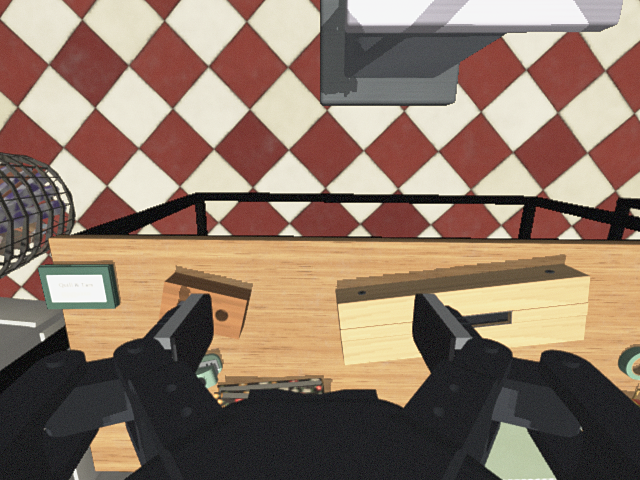

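The spindle is half behind the left finger at about (183,293), and the empty hole is at (221,315). I centre the camera on the block.

drive_tool:
  increments:
    - [[0,-34,0,0,1],[0,-34,0,0,1],[0,-34,0,0,1],[0,-34,0,0,1],[0,-34,0,0,1],[0,0,0,0,1],[0,0,0,0,1]]

```text
time_s: 5.1
position: [0.3601, -0.37, 0.3006]
tcp_rot: [-0.0, 0.0, 1.0, 0.001]
force: [0.3, 0.2, -0.4]
gripper_width: 0.0855
grip_force: 0.0
```

```bash
python3 look.py w3 riser spindle block stapler_1 ink_pad
```

```text
5.1 [ 0.3601 -0.37    0.3006] [-0.0003  0.0002  1.      0.0006] [ 0.2777  0.2347 -0.4452]
riser [545.2 314.  186.9  90.7] 0.84 [ 0.4993 -0.067   0.05  ]
spindle [309.2 322.4  14.8  43.5] 0.64 [ 0.4698 -0.3738  0.125 ]
block [328.8 305.4  91.3  67.7] 0.94 [ 0.4932 -0.3483  0.036 ]
stapler_1 [288.9 371.9  92.1  40.9] 0.9 [ 0.5863 -0.4025  0.049 ]
ink_pad [199.6 285.9  76.1  46.1] 0.87 [ 0.474  -0.5262  0.014 ]
```

View pics/w3.png

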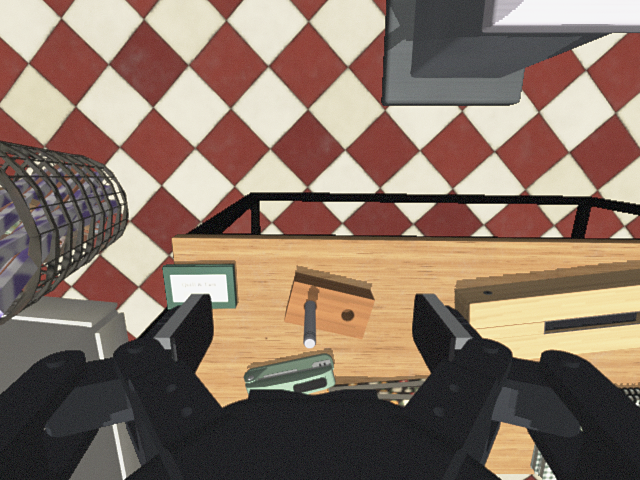

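The spindle top centre is at (309,343), the foot enters the block at (311,298), the empty hole is at (347,315), and the block and riser edges are clear.

Run:
```python
from h import *; import pickle
np.set_printoptions(precision=4,suppress=True)
C={k:pickle.load(open(f'pics/{k}.pkl','rb')) for k in ['w1','w2','w3']}
t=tri([ray('',309,343.,C['w3']),ray('side',306.5,304)]); print('top',t, proj('',t,C['w3']),proj('side',t))
print('top@.125',atz('',309,343,.125,C['w3']),'base@.036',atz('',311,298,.036,C['w3']),'hole2',atz('',347,315,.036,C['w3']))
# slot ends & riser corners
def dark(k,box):
    a=cv2.cvtColor(cv2.imread(f'pics/{k}.png'),cv2.COLOR_BGR2GRAY); x0,y0,x1,y1=box
    m=(a[y0:y1,x0:x1]<95).astype(np.uint8); n,l,st,ce=cv2.connectedComponentsWithStats(m); i=1+np.argmax(st[1:,4])
    ys,xs=np.where(l==i); r=cv2.boxPoints(cv2.minAreaRect(np.c_[xs+x0,ys+y0].astype(np.float32))); print(k,st[i],ce[i]+[x0,y0]); return r
for k,b in [('w1',(160,278,275,305))]:
    r=dark(k,b); P=np.array([atz('',*p,.05,C[k])[:2] for p in r]); print(r,P,P.mean(0))
for k,pts in [('w1',[(338,240),(345,311),(107,338),(88,275)]),('w2',[(588,277),(585,339),(345,364),(337,303)])]:
    Q=np.array([atz('',*p,.05,C[k]) for p in pts])[:,:2]; print(k,Q,Q.mean(0),[np.linalg.norm(Q[i]-Q[i-1]) for i in range(4)])
a=cv2.imread('pics/w1.png')[220:350,80:355]; b=cv2.imread('pics/w2.png')[255:385,325:600]
cv2.imwrite('pics/cr.png',cv2.resize(np.vstack([a,b]),(0,0),fx=2.3,fy=2.3,interpolation=cv2.INTER_CUBIC))
```

```text
top [ 0.495  -0.3741  0.1244] [309.0419 343.1304] [306.4433 304.045 ]
top@.125 [ 0.4944 -0.3741  0.125 ] base@.036 [ 0.4824 -0.372   0.036 ] hole2 [ 0.5074 -0.3236  0.036 ]
w1 [   8    5   97   22 1098] [217.8798 293.6475]
[[167.6846 293.2672]
 [263.3343 282.2307]
 [265.1124 297.6409]
 [169.4627 308.6774]] [[ 0.5092 -0.0668]
 [ 0.4948  0.0561]
 [ 0.516   0.0574]
 [ 0.5308 -0.0671]] [ 0.5127 -0.0051]
w1 [[ 0.4399  0.1498]
 [ 0.5353  0.1604]
 [ 0.573  -0.1549]
 [ 0.4839 -0.1641]] [ 0.508  -0.0022] [np.float64(0.3169107655913845), np.float64(0.09597632387251301), np.float64(0.31751438349040634), np.float64(0.08954604727025564)]
w2 [[ 0.4483  0.1478]
 [ 0.5364  0.1627]
 [ 0.5736 -0.1563]
 [ 0.4832 -0.1688]] [ 0.5104 -0.0036] [np.float64(0.31850336940305163), np.float64(0.08937074551590289), np.float64(0.3211934959049654), np.float64(0.09131530171974121)]
```

View pics/cr.png

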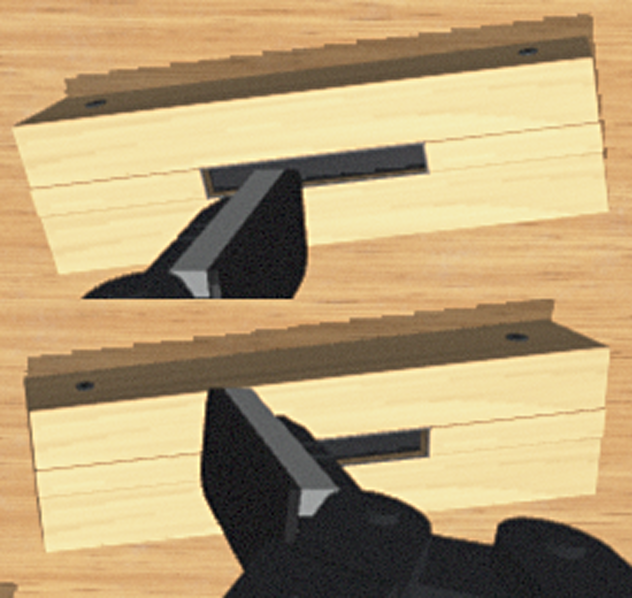

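The crops show the riser's top face with all four corners and the slot rim: in the w1 crop at (201,168), (428,143), (430,174), (210,198), and in the w2 crop the right end at (429,428) and (427,456).

Run:
```python
from h import *; import pickle
np.set_printoptions(precision=4,suppress=True)
C={k:pickle.load(open(f'pics/{k}.pkl','rb')) for k in ['w1','w2','w3']}
W1=[(590,57),(607,210),(60,273),(14,126)];W2=[(608,347),(597,493),(47,551),(28,411)]
f1=lambda p:(80+p[0]/2.3,220+p[1]/2.3); f2=lambda p:(325+p[0]/2.3,255+(p[1]-299)/2.3)
T=[]
for p,q in zip(W1,W2): T.append(tri([ray('',*f1(p),C['w1']),ray('',*f2(q),C['w2'])]))
T=np.array(T);print(T,T.mean(0))
for W,f,k in[(W1,f1,'w1'),(W2,f2,'w2')]:
    Q=np.array([atz('',*f(p),.05,C[k])[:2] for p in W]); d=Q[0]+Q[1]-Q[2]-Q[3]; e=Q[1]+Q[2]-Q[0]-Q[3];print(k,Q.mean(0),np.degrees(np.arctan2(-d[0],d[1])),np.degrees(np.arctan2(e[1],e[0])),np.linalg.norm(d)/2,np.linalg.norm(e)/2)
S=np.array([atz('',*f1(p),.05,C['w1'])[:2] for p in [(428,143),(430,174),(210,198),(201,168)]]);print(S,S.mean(0))
S=np.array([atz('',*f2(p),.05,C['w2'])[:2] for p in [(429,428),(427,456)]]);print(S,S.mean(0))
```

```text
[[ 0.4459  0.1479  0.0514]
 [ 0.5341  0.1585  0.054 ]
 [ 0.5737 -0.1558  0.0509]
 [ 0.4849 -0.1683  0.0476]] [ 0.5097 -0.0044  0.051 ]
w1 [ 0.5098 -0.0039] 6.866816537339866 6.6457885450565914 0.3171407763856518 0.09069161661839047
w2 [ 0.5106 -0.0032] 6.721154927682533 8.154247211222197 0.3200379767360276 0.09118611628358647
[[ 0.4947  0.0595]
 [ 0.5132  0.0599]
 [ 0.5272 -0.0643]
 [ 0.5089 -0.0672]] [ 0.511 -0.003]
[[0.4953 0.0584]
 [0.5129 0.0599]] [0.5041 0.0591]
```

drive_tool:
  increments:
    - [[-34,-1,15,0,1],[-34,-1,15,0,1],[-34,-1,15,0,1],[-33,-1,15,0,1],[0,0,30,0,1],[0,0,30,0,1],[0,0,30,0,1],[0,0,30,0,1],[0,0,40,0,1],[0,0,0,0,1]]

```text
time_s: 6.23
position: [0.4916, -0.3684, 0.0741]
tcp_rot: [-0.005, -0.001, 1.0, 0.005]
force: [-1.4, 1.5, -1.2]
gripper_width: 0.0852
grip_force: 0.0
```

drive_tool:
  increments:
    - [[0,0,0,0,1],[0,0,0,0,0.4]]
  newtons: 60

```text
time_s: 6.4
position: [0.4961, -0.3736, 0.0834]
tcp_rot: [0.001, -0.001, 1.0, -0.001]
force: [0.3, 0.1, 0.7]
gripper_width: 0.0757
grip_force: 0.0
```

```bash
python3 look.py w4 spindle block
python3 - <<'E'
from h import *
snap('side','s4')
a=cv2.imread('pics/w4.png'); b=cv2.imread('pics/s4.png')[260:380,230:390]
cv2.imwrite('pics/c4.png',np.hstack([cv2.resize(a,(400,300)),cv2.resize(b,(400,300))]))
E
```

```text
6.4 [ 0.4961 -0.3736  0.0834] [ 0.0008 -0.0007  1.     -0.0009] [0.29   0.1094 0.7296]
spindle [313.6 299.3  41.9 107.6] 0.61 [ 0.4787 -0.374   0.125 ]
block [358.6 259.9 201.8 136. ] 0.83 [ 0.4943 -0.3466  0.036 ]
```

View pics/c4.png

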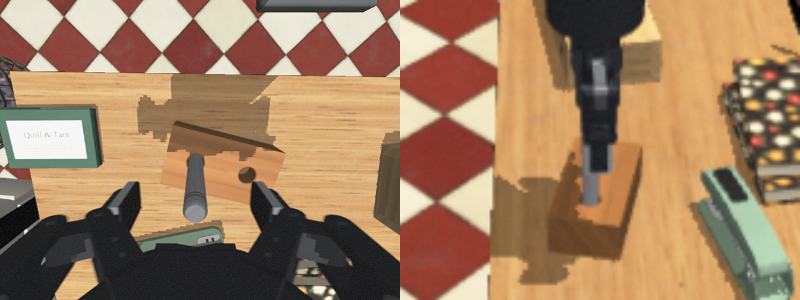

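The rod stands between the fingers, with its top at about (313,341) in the full picture, and nothing is touched.

Run:
```python
from h import *; import pickle
c=pickle.load(open('pics/w4.pkl','rb')); print(atz('',313,341,.1245,c), proj('',[.496,-.374,.036],c))
```

```text
[ 0.49470508 -0.37416907  0.1245    ] [313.0772949  262.59202558]
```

drive_tool:
  increments:
    - [[0,0,0,0,0],[0,0,0,0,0],[0,0,0,0,0],[0,0,0,0,0],[0,0,0,0,0],[0,0,0,0,0]]
  newtons: 60

```text
time_s: 7.1
position: [0.4954, -0.3735, 0.0824]
tcp_rot: [0.001, -0.0, 1.0, -0.001]
force: [-1.2, 0.6, 6.0]
gripper_width: 0.0123
grip_force: 58.5
```

drive_tool:
  increments:
    - [[0,0,-10,0,0],[0,0,-28,0,0],[0,0,-30,0,0],[0,0,0,0,0]]

```text
time_s: 7.43
position: [0.4974, -0.3755, 0.1557]
tcp_rot: [0.003, -0.0, 1.0, -0.004]
force: [1.1, -0.3, -0.8]
gripper_width: 0.0124
grip_force: 59.1
```

drive_tool:
  increments:
    - [[-2.1,32.3,0,0,0],[-2.1,32.3,0,0,0],[-2.1,32.3,0,0,0],[-2.1,32.3,0,0,0],[-2.1,32.3,0,0,0],[-2.1,32.3,0,0,0],[-2.1,32.3,0,0,0],[-2.1,32.3,0,0,0],[-2.1,32.3,0,0,0],[-2.1,32.3,0,0,0]]

```text
time_s: 8.27
position: [0.5152, -0.0484, 0.1491]
tcp_rot: [-0.0, -0.0, 1.0, 0.0]
force: [0.6, -0.1, -1.3]
gripper_width: 0.0126
grip_force: 59.1
```

drive_tool:
  increments:
    - [[0,0,0,-6.9,0],[0,0,0,0,0],[0,0,0,0,0],[0,0,0,0,0]]

```text
time_s: 8.6
position: [0.5158, -0.0508, 0.1492]
tcp_rot: [-0.0, -0.059, 0.998, -0.0]
force: [0.5, -0.1, -1.6]
gripper_width: 0.0126
grip_force: 59.2
```

```bash
python3 look.py w5 spindle riser
python3 - <<'E'
from h import *
snap('side','s5'); print(viewer.look_for('spindle','side')[:1])
a=cv2.imread('pics/w5.png')[190:430,170:490]; b=cv2.imread('pics/s5.png')[170:320,240:400]
cv2.imwrite('pics/c5.png',np.hstack([cv2.resize(a,(480,360),interpolation=cv2.INTER_CUBIC),cv2.resize(b,(320,360))]))
E
```

```text
8.6 [ 0.5158 -0.0508  0.1492] [-0.0001 -0.0589  0.9983 -0.0001] [ 0.4644 -0.0899 -1.6095]
spindle [313.4 299.3  42.7 120.6] 0.62 [ 0.5288 -0.0496  0.125 ]
riser [378.2 236.1 445.5 121.8] 0.65 [ 0.5064 -0.003   0.05  ]
riser [313.9 300.4  43.4 119. ] 0.35 [ 0.5641 -0.0447  0.05  ]
[{'extent': [306.1, 256.9, 55.7, 76.3], 'confidence': 0.18}]
```

View pics/c5.png

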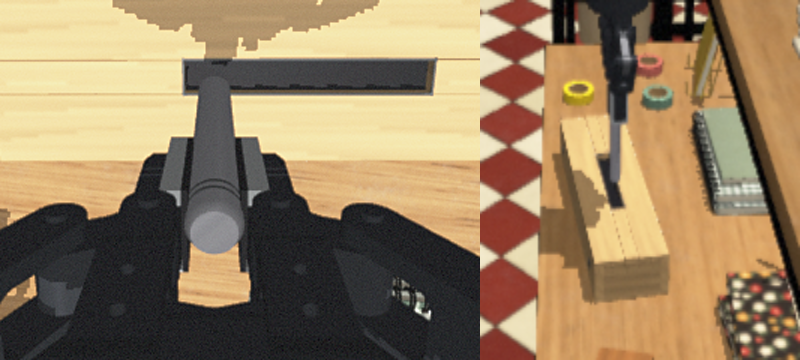

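The slot rim corners in this crop are (183,59), (437,58), (433,96) and (184,95), and the rod foot is at about (213,82), just at the slot's -y end. The held rod looks upright.

Run:
```python
from h import *; import pickle
np.set_printoptions(precision=4,suppress=True)
from scipy.spatial.transform import Rotation as Ro
c=pickle.load(open('pics/w5.pkl','rb'))
f=lambda x,y:(170+x/1.5,190+y/1.5); g=lambda p:((p[0]-170)*1.5,(p[1]-190)*1.5)
S=np.array([atz('',*f(*p),.05,c) for p in [(183,59),(437,58),(433,96),(184,95)]]);print(S,S.mean(0))
T=Ro.from_quat([-.0589,.9983,0,0]).as_matrix(); p=np.array([.5158,-.0508,.1492])
print('slot in tool mm',(S-p)@T*1000)
print(ang:=np.degrees(np.arctan2(*((S[1]+S[2]-S[0]-S[3])[:2]*[-1,1]))))
print('rod px',g(proj('',[p[0],p[1],.0767],c)),g(proj('',[p[0],p[1],.1917],c)))
o=np.array([p[0],p[1],.0767]); print([g(proj('',o+T@np.array([a,b,0]),c)) for a,b in[(0.0055,0),(-.0055,0),(0,.007),(0,-.007)]])
```

```text
[[ 0.5087 -0.0678  0.05  ]
 [ 0.4934  0.0577  0.05  ]
 [ 0.5131  0.0603  0.05  ]
 [ 0.5273 -0.0654  0.05  ]] [ 0.5106 -0.0038  0.05  ]
slot in tool mm [[  9.0016 -16.0501  99.2   ]
 [  9.4412 110.4043  99.2   ]
 [-10.3465 110.6797  99.2   ]
 [ -9.7326 -15.8481  99.2   ]]
6.7136452934047375
rod px (np.float64(215.4856279949736), np.float64(91.68956630616775)) (np.float64(217.883685056059), np.float64(235.3066815732565))
[(np.float64(215.49409944569652), np.float64(79.93080109261078)), (np.float64(215.4772639852757), np.float64(103.29919841029988)), (np.float64(231.00166254615246), np.float64(91.67998772469113)), (np.float64(199.96853871115903), np.float64(91.69914553876704))]
```

drive_tool:
  increments:
    - [[0,0,10,0,0],[0,0,10,0,0],[0,0,8,0,0],[0,0,2,0,0],[0,0,0,0,0],[0,0,0,0,0]]

```text
time_s: 9.35
position: [0.5156, -0.05, 0.1189]
tcp_rot: [-0.001, -0.061, 0.998, 0.0]
force: [0.1, 0.5, -2.3]
gripper_width: 0.0124
grip_force: 59.3
```

drive_tool:
  increments:
    - [[0,0,1,0,0],[0,0,1,0,0],[0,0,0,0,0],[0,0,0,0,0]]

```text
time_s: 9.68
position: [0.5158, -0.0501, 0.1175]
tcp_rot: [0.0, -0.061, 0.998, -0.0]
force: [0.9, 0.3, -1.7]
gripper_width: 0.0123
grip_force: 59.3
```

drive_tool:
  increments:
    - [[0,0,1,0,0],[0,0,0,0,0],[0,0,0,0,0]]

```text
time_s: 9.93
position: [0.5158, -0.0501, 0.1163]
tcp_rot: [-0.0, -0.061, 0.998, -0.0]
force: [-0.0, -0.1, -1.7]
gripper_width: 0.0129
grip_force: 59.3
```

drive_tool:
  increments:
    - [[0,0,1,0,0],[0,0,0,0,0],[0,0,0,0,0]]

```text
time_s: 10.18
position: [0.5159, -0.0501, 0.1154]
tcp_rot: [0.0, -0.061, 0.998, -0.0]
force: [0.7, 0.4, -1.6]
gripper_width: 0.0123
grip_force: 59.3
```

drive_tool:
  increments:
    - [[0,0,1,0,0],[0,0,0,0,0],[0,0,0,0,0]]

```text
time_s: 10.43
position: [0.516, -0.0501, 0.1146]
tcp_rot: [0.0, -0.061, 0.998, -0.0]
force: [0.4, 0.2, 1.2]
gripper_width: 0.0126
grip_force: 59.5
```

drive_tool:
  increments:
    - [[0,0,1,0,0],[0,0,0,0,0],[0,0,0,0,0]]

```text
time_s: 10.68
position: [0.516, -0.0501, 0.1136]
tcp_rot: [0.0, -0.061, 0.998, -0.0]
force: [0.1, 0.2, 3.0]
gripper_width: 0.0125
grip_force: 59.7
```

drive_tool:
  increments:
    - [[0,1,0,0,0],[0,1,0,0,0]]

```text
time_s: 10.85
position: [0.516, -0.0489, 0.1137]
tcp_rot: [0.0, -0.061, 0.998, -0.001]
force: [0.2, -2.2, 2.4]
gripper_width: 0.0127
grip_force: 59.8
```

drive_tool:
  increments:
    - [[0,1,0,0,0],[0,1,0,0,0]]

```text
time_s: 11.02
position: [0.5158, -0.0465, 0.1136]
tcp_rot: [0.0, -0.061, 0.998, -0.001]
force: [-0.5, -2.6, 3.7]
gripper_width: 0.0126
grip_force: 59.9
```

drive_tool:
  increments:
    - [[0,1,0,0,0],[0,1,0,0,0]]

```text
time_s: 11.18
position: [0.5154, -0.0443, 0.1135]
tcp_rot: [0.0, -0.061, 0.998, -0.0]
force: [0.1, -3.8, 3.0]
gripper_width: 0.0127
grip_force: 59.9
```

drive_tool:
  increments:
    - [[0,1,0,0,0],[0,1,0,0,0]]

```text
time_s: 11.35
position: [0.5151, -0.0421, 0.1134]
tcp_rot: [0.0, -0.061, 0.998, -0.0]
force: [1.1, -2.4, 4.7]
gripper_width: 0.0127
grip_force: 59.9
```

drive_tool:
  increments:
    - [[0,1,0,0,0],[0,1,0,0,0]]

```text
time_s: 11.52
position: [0.5147, -0.0401, 0.1134]
tcp_rot: [0.0, -0.061, 0.998, -0.0]
force: [0.2, -3.9, 3.9]
gripper_width: 0.0128
grip_force: 59.9
```

drive_tool:
  increments:
    - [[0,1,0,0,0],[0,1,0,0,0]]

```text
time_s: 11.68
position: [0.5143, -0.038, 0.1133]
tcp_rot: [0.0, -0.061, 0.998, -0.0]
force: [0.7, -3.3, 4.3]
gripper_width: 0.0129
grip_force: 59.9
```

drive_tool:
  increments:
    - [[0,1,0,0,0],[0,1,0,0,0]]

```text
time_s: 11.85
position: [0.5141, -0.0361, 0.1133]
tcp_rot: [-0.0, -0.061, 0.998, -0.0]
force: [1.2, -4.2, 4.1]
gripper_width: 0.0121
grip_force: 59.9
```

drive_tool:
  increments:
    - [[0,1,0,0,0],[0,1,0,0,0]]

```text
time_s: 12.02
position: [0.5138, -0.0341, 0.1133]
tcp_rot: [-0.0, -0.061, 0.998, 0.0]
force: [0.3, -3.1, 4.6]
gripper_width: 0.0128
grip_force: 59.9
```

drive_tool:
  increments:
    - [[0,1,0,0,0],[0,1,0,0,0]]

```text
time_s: 12.18
position: [0.5136, -0.0321, 0.1133]
tcp_rot: [-0.0, -0.061, 0.998, -0.0]
force: [0.1, -4.1, 4.9]
gripper_width: 0.0125
grip_force: 59.9
```

drive_tool:
  increments:
    - [[0,1,0,0,0],[0,1,0,0,0]]

```text
time_s: 12.35
position: [0.5133, -0.0301, 0.1133]
tcp_rot: [-0.0, -0.061, 0.998, 0.0]
force: [0.7, -3.7, 3.0]
gripper_width: 0.0125
grip_force: 59.9
```

drive_tool:
  increments:
    - [[0,1,0,0,0],[0,1,0,0,0]]

```text
time_s: 12.52
position: [0.5128, -0.0275, 0.113]
tcp_rot: [-0.0, -0.06, 0.998, 0.001]
force: [0.5, -0.7, -1.0]
gripper_width: 0.0126
grip_force: 59.3
```

drive_tool:
  increments:
    - [[0,1,0,0,0],[0,1,0,0,0]]

```text
time_s: 12.68
position: [0.5125, -0.0257, 0.1127]
tcp_rot: [-0.0, -0.061, 0.998, 0.0]
force: [1.6, -1.6, 0.0]
gripper_width: 0.0125
grip_force: 59.4
```

drive_tool:
  increments:
    - [[0,1,0,0,0],[0,1,0,0,0]]

```text
time_s: 12.85
position: [0.5126, -0.0244, 0.1131]
tcp_rot: [-0.0, -0.061, 0.998, -0.0]
force: [1.0, -3.4, -1.9]
gripper_width: 0.0124
grip_force: 59.5
```

drive_tool:
  increments:
    - [[0,1,0,0,0],[0,1,0,0,0]]

```text
time_s: 13.02
position: [0.5127, -0.0232, 0.1134]
tcp_rot: [0.0, -0.061, 0.998, -0.001]
force: [0.5, -6.9, -1.4]
gripper_width: 0.0129
grip_force: 59.8
```

drive_tool:
  increments:
    - [[0,-2,0,0,0],[0,-2,0,0,0],[0,0,0,0,0],[0,0,0,0,0]]

```text
time_s: 13.35
position: [0.5125, -0.0259, 0.1131]
tcp_rot: [-0.0, -0.06, 0.998, 0.0]
force: [0.2, -0.4, -0.8]
gripper_width: 0.0124
grip_force: 59.4
```

drive_tool:
  increments:
    - [[0,-0.5,0,0,0],[0,0,0,0,0],[0,0,0,0,0]]

```text
time_s: 13.6
position: [0.5126, -0.0264, 0.1131]
tcp_rot: [-0.0, -0.061, 0.998, 0.0]
force: [0.3, -0.3, -1.5]
gripper_width: 0.0128
grip_force: 59.4
```

drive_tool:
  increments:
    - [[0,0,1,0,0],[0,0,1,0,0],[0,0,0,0,0],[0,0,0,0,0]]

```text
time_s: 13.93
position: [0.513, -0.0267, 0.1112]
tcp_rot: [-0.0, -0.061, 0.998, 0.0]
force: [0.2, -0.2, -1.3]
gripper_width: 0.0123
grip_force: 59.4
```

drive_tool:
  increments:
    - [[0,0,1,0,0],[0,0,1,0,0],[0,0,1,0,0],[0,0,0,0,0],[0,0,0,0,0]]

```text
time_s: 14.35
position: [0.513, -0.0267, 0.1082]
tcp_rot: [-0.0, -0.061, 0.998, 0.0]
force: [1.7, -0.5, -1.8]
gripper_width: 0.0125
grip_force: 59.4
```

drive_tool:
  increments:
    - [[0,0,1,0,0],[0,0,1,0,0],[0,0,1,0,0],[0,0,0,0,0],[0,0,0,0,0]]

```text
time_s: 14.77
position: [0.513, -0.0267, 0.1052]
tcp_rot: [-0.0, -0.061, 0.998, -0.0]
force: [1.1, 0.1, -2.2]
gripper_width: 0.0124
grip_force: 59.4
```

drive_tool:
  increments:
    - [[0,0,1.5,0,0],[0,0,1.5,0,0],[0,0,1.5,0,0],[0,0,1.5,0,0],[0,0,0,0,0],[0,0,0,0,0]]

```text
time_s: 15.27
position: [0.513, -0.0267, 0.0991]
tcp_rot: [-0.0, -0.061, 0.998, 0.0]
force: [2.2, 0.4, -2.1]
gripper_width: 0.0132
grip_force: 59.4
```

drive_tool:
  increments:
    - [[0,0,1.5,0,0],[0,0,1.5,0,0],[0,0,1.5,0,0],[0,0,0,0,0],[0,0,0,0,0]]

```text
time_s: 15.68
position: [0.513, -0.0267, 0.0947]
tcp_rot: [-0.0, -0.061, 0.998, 0.0]
force: [1.3, 0.3, -1.5]
gripper_width: 0.0123
grip_force: 59.4
```

drive_tool:
  increments:
    - [[0,0,1.5,0,0],[0,0,1.5,0,0],[0,0,1.5,0,0],[0,0,1.5,0,0],[0,0,0,0,0],[0,0,0,0,0]]

```text
time_s: 16.18
position: [0.513, -0.0267, 0.0887]
tcp_rot: [-0.0, -0.061, 0.998, 0.0]
force: [2.0, 0.7, -1.0]
gripper_width: 0.0128
grip_force: 59.5
```

drive_tool:
  increments:
    - [[0,0,1,0,0],[0,0,1,0,0],[0,0,1,0,0],[0,0,0,0,0],[0,0,0,0,0]]

```text
time_s: 16.6
position: [0.513, -0.0267, 0.0858]
tcp_rot: [0.0, -0.061, 0.998, -0.0]
force: [1.4, 0.2, -0.5]
gripper_width: 0.0127
grip_force: 59.5
```

drive_tool:
  increments:
    - [[0,0,1,0,0],[0,0,1,0,0],[0,0,0,0,0],[0,0,0,0,0]]

```text
time_s: 16.93
position: [0.513, -0.0267, 0.0838]
tcp_rot: [0.0, -0.061, 0.998, 0.0]
force: [0.5, 1.7, 1.2]
gripper_width: 0.0126
grip_force: 59.5
```

drive_tool:
  increments:
    - [[0,0,1,0,0],[0,0,0,0,0],[0,0,0,0,0]]

```text
time_s: 17.18
position: [0.513, -0.0267, 0.0828]
tcp_rot: [0.0, -0.061, 0.998, -0.0]
force: [1.2, 2.0, 0.7]
gripper_width: 0.0125
grip_force: 59.5
```

drive_tool:
  increments:
    - [[0,0,1,0,0],[0,0,0,0,0],[0,0,0,0,0]]

```text
time_s: 17.43
position: [0.513, -0.0268, 0.0818]
tcp_rot: [0.0, -0.061, 0.998, -0.0]
force: [1.5, 0.7, 1.5]
gripper_width: 0.0125
grip_force: 59.6
```

drive_tool:
  increments:
    - [[0,0,0.7,0,0],[0,0,0,0,0],[0,0,0,0,0]]

```text
time_s: 17.68
position: [0.5131, -0.0267, 0.0812]
tcp_rot: [0.0, -0.061, 0.998, -0.0]
force: [1.5, 1.2, 1.8]
gripper_width: 0.0123
grip_force: 59.7
```

drive_tool:
  increments:
    - [[0,0,0.7,0,0],[0,0,0,0,0],[0,0,0,0,0]]

```text
time_s: 17.93
position: [0.513, -0.0267, 0.0805]
tcp_rot: [0.0, -0.061, 0.998, -0.0]
force: [1.4, 1.1, 2.4]
gripper_width: 0.0126
grip_force: 59.8
```

drive_tool:
  increments:
    - [[0,0,0.7,0,0],[0,0,0,0,0],[0,0,0,0,0]]

```text
time_s: 18.18
position: [0.5131, -0.0268, 0.0799]
tcp_rot: [0.0, -0.061, 0.998, -0.0]
force: [0.8, 0.6, 4.4]
gripper_width: 0.0123
grip_force: 60.0
```

drive_tool:
  increments:
    - [[0,0,0,0,0.6],[0,0,0,0,0.6],[0,0,0,0,0.6],[0,0,0,0,0.6],[0,0,0,0,0.6],[0,0,-20,0,0.6],[0,0,-30,0,0.6],[0,0,-35,0,0.6],[0,0,-35,0,1],[0,0,0,0,1]]

```text
time_s: 19.02
position: [0.5167, -0.0277, 0.2067]
tcp_rot: [0.006, -0.061, 0.998, -0.002]
force: [1.1, -0.6, 0.9]
gripper_width: 0.0735
grip_force: 0.0
```

drive_tool:
  increments:
    - [[25,0,0,0,1],[25,0,0,0,1],[0,0,0,0,1],[0,0,0,0,1]]

```text
time_s: 19.35
position: [0.4625, -0.0328, 0.1997]
tcp_rot: [0.0, -0.06, 0.998, -0.0]
force: [0.6, -0.4, -0.5]
gripper_width: 0.0854
grip_force: 0.0
```

```bash
python3 look.py w6 spindle riser tape_roll
python3 - <<'E'
from h import *
snap('side','s6'); print(viewer.look_for('spindle','side')[:1])
a=cv2.imread('pics/w6.png'); b=cv2.imread('pics/s6.png')[170:320,240:400]
cv2.imwrite('pics/c6.png',np.hstack([cv2.resize(a,(480,360)),cv2.resize(b,(320,300)).copy() if 0 else cv2.resize(b,(320,360))]))
E
```

```text
19.35 [ 0.4625 -0.0328  0.1997] [ 0.     -0.0603  0.9982 -0.    ] [ 0.5691 -0.368  -0.5427]
spindle [314.2 296.8  20.2  48.9] 0.63 [ 0.4968 -0.0282  0.125 ]
riser [336.2 272.  354.1 103.4] 0.97 [ 0.5032 -0.0063  0.05  ]
tape_roll [620.  267.8  39.4  44.8] 0.76 [0.4757 0.2912 0.015 ]
[]
```

View pics/c6.png

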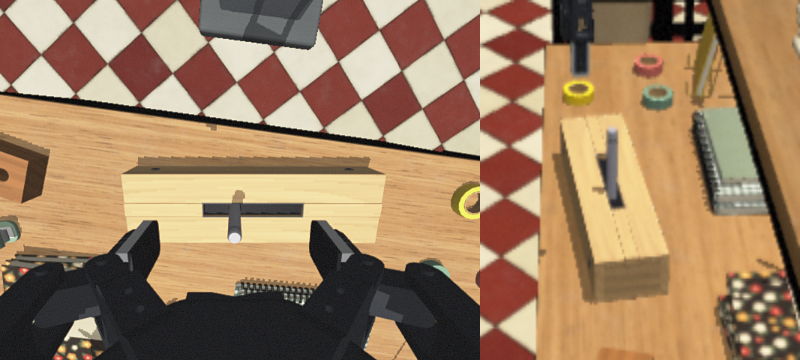

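The spindle stands in the slot, with its top at (313,317) in the wrist view and about (306,224.5) in the side view.

drive_tool:
  increments:
    - [[4.3,32.8,0,0,1],[4.3,32.8,0,0,1],[4.3,32.8,0,0,1],[4.3,32.8,0,0,1],[4.3,32.8,0,0,1],[4.3,32.8,0,0,1],[4.3,32.8,0,0,1],[4.3,32.8,0,0,1],[4.3,32.8,0,0,1],[4.3,32.8,0,0,1]]

```text
time_s: 20.48
position: [0.3806, 0.2895, 0.1996]
tcp_rot: [0.0, -0.061, 0.998, 0.0]
force: [0.7, 0.7, -0.1]
gripper_width: 0.0853
grip_force: 0.0
```

drive_tool:
  increments:
    - [[0,0,0,0,1],[0,0,0,0,1],[0,0,0,0,1]]

```text
time_s: 20.73
position: [0.381, 0.2875, 0.1994]
tcp_rot: [-0.0, -0.061, 0.998, -0.0]
force: [0.1, 0.1, -0.2]
gripper_width: 0.0856
grip_force: 0.0
```

```bash
python3 look.py w7 tape_roll coral_roll green_roll
cat > yel.py <<'E'
from h import *; import pickle,sys
np.set_printoptions(precision=4,suppress=True)
def yel(k):
    a=cv2.imread(f'pics/{k}.png'); h=cv2.cvtColor(a,cv2.COLOR_BGR2HSV); m=cv2.inRange(h,(24,150,120),(34,255,255)); 
    n,l,st,ce=cv2.connectedComponentsWithStats(m); i=1+np.argmax(st[1:,4]); ys,xs=np.where(l==i)
    c=pickle.load(open(f'pics/{k}.pkl','rb')); e=cv2.fitEllipse(cv2.convexHull(np.c_[xs,ys].astype(np.float32))); print(k,st[i],e); return e[0],c
if __name__=='__main__':
    R=[]
    for k in sys.argv[1:]:
        e,c=yel(k); print(atz('',*e,.0075,c)); R.append(ray('',*e,c))
    if len(R)>1: print('tri',tri(R))
E
python3 yel.py w1 w7
python3 - <<'E'
from h import *; import pickle
np.set_printoptions(precision=4,suppress=True)
c=pickle.load(open('pics/w6.pkl','rb'))
print('sp',tri([ray('',313.5,317,c),ray('side',306,224.6)]),atz('',313.5,317,.125,c))
E
```

```text
20.7333 [0.381  0.2875 0.1994] [-0.0002 -0.0612  0.9981 -0.0004] [ 0.1449  0.0542 -0.1793]
tape_roll [321.9 303.4  47.2  45.1] 0.64 [0.4712 0.3079 0.015 ]
coral_roll [320.3 305.   48.6  47. ] 0.69 [0.4732 0.3065 0.015 ]
green_roll [294.1 383.1  32.2  18.2] 0.78 [0.5742 0.2891 0.015 ]
w1 [433 240  31  32  78] ((449.6192932128906, 256.4644775390625), (29.378192901611328, 36.2002067565918), 43.06208419799805)
[0.4753 0.307  0.0075]
w7 [298 283  44  24 129] ((319.6602478027344, 304.96197509765625), (43.38924026489258, 44.17365646362305), 12.951682090759277)
[0.4769 0.3064 0.0075]
tri [0.4748 0.3059 0.0106]
sp [ 0.5136 -0.0267  0.1211] [ 0.5125 -0.0268  0.125 ]
```

View pics/w7.png

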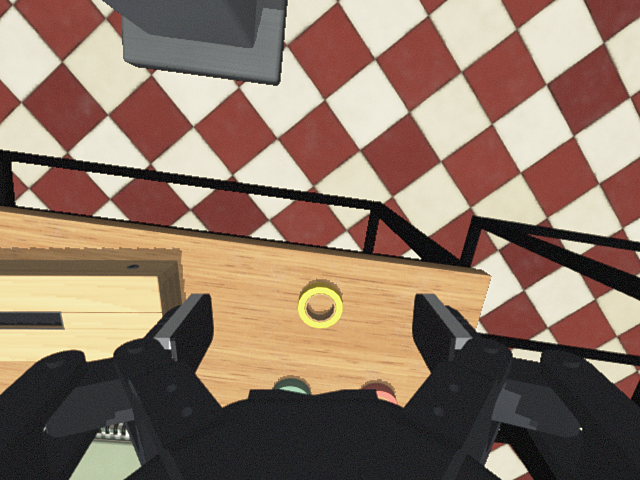

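The yellow roll is centred at about (320,306) between the fingers. The green and coral rolls are at (294,385) and (378,392), clear of the fingers' path.

drive_tool:
  increments:
    - [[-24,2,15,0,1],[-24,2,20,0,1],[-24,2,20,0,1],[-23,1.6,25,0,1],[0,0,30,0,1],[0,0,30,0,1],[0,0,22,0,1],[0,0,10,0,1],[0,0,0,0,1],[0,0,0,0,1]]

```text
time_s: 21.77
position: [0.4749, 0.3062, 0.0281]
tcp_rot: [-0.0, -0.06, 0.998, -0.0]
force: [-1.1, 0.5, -0.5]
gripper_width: 0.0859
grip_force: 0.0
```

```bash
python3 look.py w8 tape_roll; python3 yel.py w8
```

```text
21.7667 [0.4749 0.3062 0.0281] [-0.     -0.0601  0.9982 -0.    ] [-1.0522  0.4711 -0.4988]
tape_roll [313.7 284.  100.8 101.3] 0.92 [0.4745 0.3058 0.015 ]
w8 [ 268  236   94   67 1737] ((314.85858154296875, 275.5384826660156), (78.41184997558594, 91.00711822509766), 97.77448272705078)
[0.4727 0.3062 0.0075]
```

drive_tool:
  increments:
    - [[0,0,13,0,1],[0,0,10,0,1],[0,0,2.5,0,1],[0,0,0,0,0.7],[0,0,0,0,0.5],[0,0,0,0,0.5]]
  newtons: 25

```text
time_s: 22.37
position: [0.4748, 0.3068, 0.0028]
tcp_rot: [0.0, -0.061, 0.998, 0.0]
force: [0.2, -1.2, -0.8]
gripper_width: 0.0515
grip_force: 0.0
```

drive_tool:
  increments:
    - [[0,0,0,0,0.4],[0,0,0,0,0.4],[0,0,0,0,0.4],[0,0,0,0,0.4],[0,0,0,0,0.4]]

```text
time_s: 22.78
position: [0.4748, 0.3069, 0.0032]
tcp_rot: [0.001, -0.061, 0.998, 0.0]
force: [-1.9, -0.3, 6.2]
gripper_width: 0.0481
grip_force: 25.3
```

drive_tool:
  increments:
    - [[0,0,-10,0,0.4],[0,0,-20,0,0.4],[0,0,-32,0,0.4],[0,0,-35,0,0.4],[0,0,-35,0,0.4],[0,0,-30,0,0.4],[0,0,0,0,0.4]]

```text
time_s: 23.37
position: [0.478, 0.3082, 0.172]
tcp_rot: [0.006, -0.061, 0.998, 0.002]
force: [0.8, 1.0, 0.3]
gripper_width: 0.0482
grip_force: 26.0
```

drive_tool:
  increments:
    - [[0.2,-28,0,0,0.4],[0.2,-28,0,0,0.4],[0.2,-28,0,0,0.4],[0.2,-28,0,0,0.4],[0.2,-28,0,0,0.4],[0.2,-28,0,0,0.4],[0.2,-28,0,0,0.4],[0.2,-28,0,0,0.4],[0.2,-28,0,0,0.4],[0.2,-28,0,0,0.4]]

```text
time_s: 24.2
position: [0.506, 0.0272, 0.1644]
tcp_rot: [0.0, -0.061, 0.998, -0.0]
force: [-0.1, -0.7, -0.6]
gripper_width: 0.0481
grip_force: 26.0
```

drive_tool:
  increments:
    - [[0.2,-28,0,0,0.4],[0.2,-28,0,0,0.4],[0,0,0,0,0.4],[0,0,0,0,0.4]]

```text
time_s: 24.53
position: [0.5126, -0.0285, 0.1642]
tcp_rot: [-0.0, -0.059, 0.998, 0.0]
force: [0.8, 0.3, 0.8]
gripper_width: 0.0482
grip_force: 26.0
```

```bash
python3 look.py w9 tape_roll spindle
python3 - <<'E'
from h import *
snap('side','s9')
a=cv2.imread('pics/w9.png')[180:420,160:480]; b=cv2.imread('pics/s9.png')[130:280,240:400]
cv2.imwrite('pics/c9.png',np.hstack([cv2.resize(a,(480,360),interpolation=cv2.INTER_CUBIC),cv2.resize(b,(320,360))]))
E
```

```text
24.5333 [ 0.5126 -0.0285  0.1642] [-0.     -0.0591  0.9983  0.0001] [0.8275 0.2563 0.8233]
tape_roll [311.1 303.4 111.4 111.8] 0.93 [ 0.5876 -0.0216  0.015 ]
tape_roll [344.1 233.1 422.3 112.6] 0.33 [ 0.5153 -0.0001  0.015 ]
spindle [315.4 236.7  23.8  18.7] 0.69 [ 0.4942 -0.0299  0.125 ]
```

View pics/c9.png

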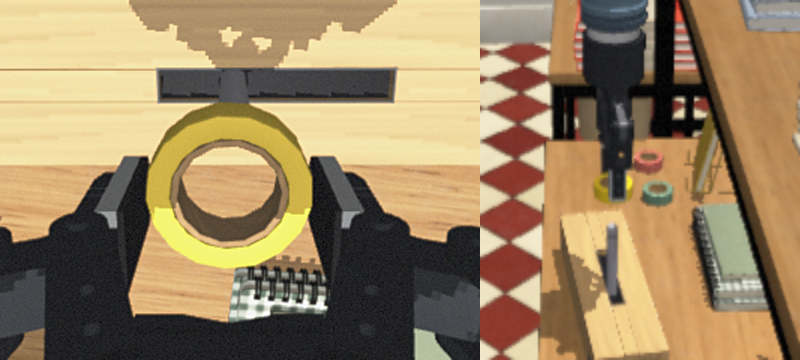

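The roll is held level, with its top ring centred at about (313,303). The spindle stands behind it, hidden below the ring.

Run:
```python
from h import *; import pickle
np.set_printoptions(precision=4,suppress=True)
c=pickle.load(open('pics/w9.pkl','rb'))
for z in(.161,.1765): print(atz('',313.3,303.5,z,c))
print('rod top side', atz('side',306,223.5,.125))
```

```text
[ 0.5182 -0.0284  0.161 ]
[ 0.5109 -0.0293  0.1765]
rod top side [ 0.5128 -0.029   0.125 ]
```

drive_tool:
  increments:
    - [[0,1.3,10,0,0.4],[0,0,12,0,0.4],[0,0,12,0,0.4],[0,0,12,0,0.4],[0,0,10,0,0.4],[0,0,0,0,0.4]]

```text
time_s: 25.23
position: [0.5107, -0.0247, 0.1057]
tcp_rot: [-0.002, -0.061, 0.998, 0.001]
force: [-0.2, -0.4, 0.1]
gripper_width: 0.048
grip_force: 26.0
```

drive_tool:
  increments:
    - [[0,0,12,0,0.4],[0,0,12,0,0.4],[0,0,12,0,0.4],[0,0,7,0,0.4],[0,0,2,0,0.4],[0,0,0,0,0.4],[0,0,0,0,0.4],[0,0,0,0,0.4]]

```text
time_s: 25.9
position: [0.5131, -0.026, 0.064]
tcp_rot: [0.001, -0.061, 0.998, -0.0]
force: [-0.1, 0.6, -0.5]
gripper_width: 0.0481
grip_force: 26.0
```

drive_tool:
  increments:
    - [[0,0,3,0,0.4],[0,0,2,0,0.4],[0,0,0,0,0.4],[0,0,0,0,0.75],[0,0,0,0,0.75],[0,0,0,0,0.75],[0,0,0,0,0.75],[0,0,0,0,0.75]]

```text
time_s: 26.57
position: [0.5125, -0.0259, 0.0583]
tcp_rot: [0.0, -0.061, 0.998, -0.0]
force: [-0.8, -0.0, 0.5]
gripper_width: 0.0642
grip_force: 0.0
```

drive_tool:
  increments:
    - [[0,0,-8,0,0.75],[0,0,-20,0,0.75],[0,0,-30,0,0.75],[0,0,-35,0,0.75],[0,0,-35,0,1],[0,0,0,0,1]]

```text
time_s: 27.07
position: [0.5165, -0.0268, 0.194]
tcp_rot: [0.006, -0.061, 0.998, -0.002]
force: [0.4, 0.6, 0.7]
gripper_width: 0.0847
grip_force: 0.0
```

drive_tool:
  increments:
    - [[25,0,0,0,1],[25,0,0,0,1],[0,0,0,0,1],[0,0,0,0,1]]

```text
time_s: 27.4
position: [0.4621, -0.0319, 0.1868]
tcp_rot: [0.0, -0.06, 0.998, -0.0]
force: [0.4, 0.0, 0.4]
gripper_width: 0.0855
grip_force: 0.0
```

```bash
python3 look.py w10 tape_roll spindle
python3 - <<'E'
from h import *
snap('side','s10')
a=cv2.imread('pics/w10.png')[180:420,160:480]; b=cv2.imread('pics/s10.png')[170:320,240:400]
cv2.imwrite('pics/c10.png',np.hstack([cv2.resize(a,(480,360),interpolation=cv2.INTER_CUBIC),cv2.resize(b,(320,360))]))
E
```

```text
27.4 [ 0.4621 -0.0319  0.1868] [ 0.0004 -0.0603  0.9982 -0.0001] [0.4292 0.0311 0.415 ]
spindle [311.9 304.1  20.8  58.8] 0.84 [ 0.4962 -0.0291  0.125 ]
```

View pics/c10.png

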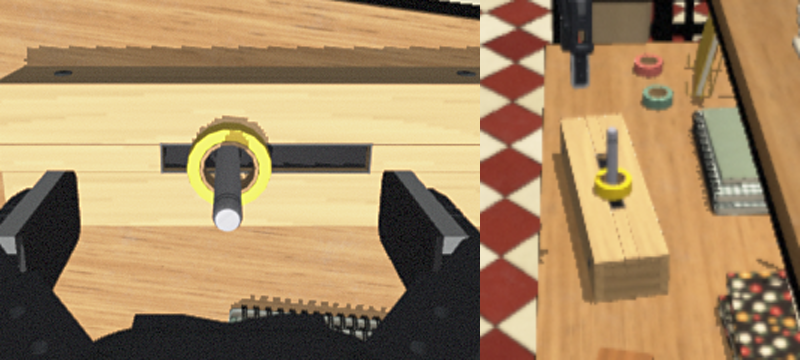

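The yellow roll lies flat on the riser around the spindle, whose top is at (313,326) in the wrist view and (306,224) in the side view.

Run:
```python
from h import *; import pickle
np.set_printoptions(precision=4,suppress=True)
c=pickle.load(open('pics/w10.pkl','rb')); c6=pickle.load(open('pics/w6.pkl','rb'))
t=tri([ray('',312.7,326,c),ray('side',306,224.2)]); print(t)
for z in(.122,.125,.129): print(z,proj('',[.5128,-.0268,z],c),proj('side',[.5128,-.0268,z]))
print(atz('',160+230/1.5,180+165/1.5,.065,c))
print(job.finish_job())
```

```text
[ 0.5134 -0.0265  0.122 ]
0.122 [312.2893 324.3602] [305.9732 224.1438]
0.125 [312.2926 326.5443] [305.9723 223.1019]
0.129 [312.297  329.5437] [305.9711 221.7094]
[ 0.5116 -0.026   0.065 ]
the job is handed in; nothing more can be done
None
```

The spindle stands home in the socket, its top measured at about 122 mm against 125 mm expected, and the yellow roll lies flat on the riser around it. The job is handed in after about 27.5 s of robot time; the hand-in call gave no verdict.

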